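# Clear the way and open the laundry cabinet

### The arm

A 6-joint arm with a two-finger parallel gripper is mounted at the origin on the work surface. World frame = base frame: x ahead of the robot, y to its left, z up, the work surface at z = 0. Lengths are in m, angles in rad, forces in N, time in s.
With the tool pointing down it reaches from about 0.35 to 1 m from the base axis. Payload 7.1 kg.
Tool frame: the origin (TCP) lies on the centre line of the jaws, within the pads' length; the fingertips stand 22 mm ahead of it and the grasp point (between the pads) lies 3 mm ahead of it; z points along the fingers, y is the line along which they close (so a half turn about z gives the same grasp; the last joint's range is limited). The gripper opens to 85 mm and grips with 20 to 120 N. Pads are 22 mm wide; open, the fingers measure 114 mm over their backs; the gripper's body (76 mm by 85 mm) begins 54 mm behind the grasp point. The pads swing forward as they close: fully open they stand 13 mm farther back than shut.
Start: joints at [-1.174, 0.423, 1.63, -0, 1.089, -0.019], TCP at [0.252, -0.572, 0.253] pointing down, gripper open.
Joint ranges: [-3, 3], [-0.9, 2.11], [0.09, 2.58], [-1.31, 4.45], [0.11, 2.69], [-2.54, 2.54]. Speed limits (rad/s): [2.39, 2.39, 3.01, 3.14, 3.14, 3.14].

### API

Orientations are given as [roll, pitch, yaw] about the fixed x, y, z axes, in that order (R = Rz(yaw) Ry(pitch) Rx(roll)).
In Python, from workcell import manip gives the robot as it stands.
- The arm moves only by the shell command python3 -m crank 'ROWS' [OPENING] [FORCE]. ROWS is text: rows parted by semicolons, each of 6 numbers parted by spaces: the shift along the tool's x, y, z in units of 25 mm (1.0 is 25 mm), then the turn, a rotation vector about the tool's x, y, z in units of 5 degrees (1.0 is 5 degrees). A call has 1 to 10 rows; each row shifts and turns the commanded pose from where the row before left it, along the tool's axes as they then stand; what a row does not reach is not made up. A row lasts 1/12 s, in which the tool goes at most 41.7 mm and 7.16 degrees, less where a joint would pass 70% of its speed; a pose out of reach is approached as far as the arm can. A call is refused whole if a number of a shift passes 1 or a number of a turn 1, either way. A call with a gripper value outside its range is refused whole. OPENING is the opening, from 0 (shut) to 1 (fully open), set as the call begins (- or left out, the last holds). The fingers move at their own pace and stop on an object; FORCE is the grip in N (left out, the last holds). Time passes only in rows, so rows that do not move let the fingers close. It gives the time, the measured TCP pose, the force, the opening and the grip force at its end, in the units of the state.
- manip.get_state(): the state, without advancing time (a new reading comes with each control period).
- manip.grab_frame(name): name is "scene" or "top" or "wrist"; returns the picture (400x640x3 uint8, blue, green, red); there is no depth.
- manip.calibration(name): a dict with "mtx" (3x3 intrinsics, pixels), "R" (3x3) and "t" (3): a world point X has camera coordinates R X + t; the wrist camera has in their place "tool_from_camera" (4x4, takes a point from camera to tool coordinates, whose origin is the TCP and whose axes are the flange's). Camera axes: x right, y down, z forward; pixel columns grow to the right and rows downward; lengths in m; the calibration is good to about 2 mm. A picture is of the moment at which its call begins: read the wrist's pose just before it. calibration takes no time and is no camera call.
- manip.finish_job(): hands the job in; it is judged then, once.
The state is a dict: "time_s": time; "joint_pos": joint angles; "dq": joint speeds; "effort": joint torques, N m; "tcp_pos": TCP position; "tcp_rot": TCP orientation; "wrist_force": force on the tool from outside, world axes, zero at the start; "torque": the same for the moment, N m; "finger_gap": opening from 0.0 (shut) to 1.0 (fully open); "grasp_force": force on a finger pad.
Only numpy, scipy, OpenCV 4.12 (cv2) and the standard library are available. Lean on these libraries where they do the work, as an engineer would, in place of code of your own. Each camera call takes 0.05 s, during which the arm holds its last target. There are 200 camera calls.

### The job

The blue screw-top tub is blocking the white cabinet's door. Pick it up and set it down gently, upright and wholly on the cork mat; then take the cabinet door by its handle and swing it open until it stands square to the cabinet front, and leave it there, without disturbing the other things on the countertop.

Things in the scene. Friction and masses are not known exactly. Their poses are not given: they have to be found in the camera images.
- cabinet: Tall white plastic cabinet, 160 deep (x) x 220 wide (y) x 320 mm tall. Origin: underside, mid width, 100 mm behind the front edge; -x points out of its front, +y to the hinge side, z up. Closed door's face: at x -114 mm. Above the door (z 306 to 320 mm) the top's lip stands 22 mm past that face: an upright gripper cannot get at the handle; lean it back from the door 25 to 45 degrees.
- door (a joint): Door angle, rad: 0 closed (at the start), 1.57 square to the front, stop at 1.9. Opening swings the free edge towards the robot, clockwise seen from above. Light steady friction (0.15 N m, about 1 N at the handle), magnetic catch too weak to notice; the door stays where it is left.
- door_hinge (a point): Point on the door's vertical hinge axis at the handle's mid height, at the +y end of the door, in the plane of the door's inner face. The door is 216 mm wide from here, 14 mm thick, and spans 12 to 302 mm above the countertop. Axes turn with the door: -x out of its outer face, +y from free edge to hinge.
- pull (a point): The door's handle: vertical black round bar, 12 mm in diameter, 100 mm long, a post of the same thickness at each end joining it to the door. Origin: middle of the bar, 225 mm above the countertop, 180 mm from the hinge along the door; the bar's centre line is 45 mm off the door's outer face. Axes turn with the door: -x out of its outer face, z up along the bar.
- tub: Closed blue round screw-top tub, loose, 110 mm tall, body 56 mm and lid 58 mm in diameter (lid from 82 mm up), 0.18 to 0.35 kg. Origin: centre of its underside, z up. Stands in the door's swing, its centre 0.11 to 0.16 m in front of the door.
- mat: Square cork mat, 150 x 150 x 5 mm, fixed. Origin: centre of its underside; x and y along its sides.
- dish: Green ceramic bowl, 110 mm across, 40 mm tall, loose, bystander. Origin: centre of its underside.
- funnel: Stainless steel funnel standing mouth down, 96 mm across, 115 mm tall, loose, bystander. Origin: centre of its underside.
- pegbox: Clear container with white lid, blue lever locks and purple pegs in it, 166 x 116 x 82 mm, loose, bystander. Origin: centre of its underside.
- brush: Flat brush with a wooden handle, 190 mm long, lying flat and clear of the door's swing, loose, bystander. Origin: near its middle, on the countertop.
Not all that is in view belongs to the job. Leave any yellow look-alike of the tub alone. Several things look just like the mat: the one meant starts farthest from the robot's base.

How it is judged:
On the way, in this order (a step that is already met when the one before it is completed fails the run):
1. the tub stands upright, wholly on the cork mat, let go (x of tub in the frame of mat between -0.045 and 0.045 m and y of tub in the frame of mat between -0.045 and 0.045 m and height (world z) of tub below 0.012 m and angle between tub's own z axis and vertical below 0.1 rad and linear speed of tub below 0.03 m/s and contact force between the fingers and tub below 0.1 N), for 0.2 s.
2. the door is past 0.7 rad (40 degrees) with the fingers on its handle (value of joint door above 0.7 rad and (contact force between the fingers and door_c1 above 0.3 N or contact force between the fingers and door_c2 above 0.3 N or contact force between the fingers and door_c3 above 0.3 N)), for 0.05 s.
At the end, for the whole second after the job is handed in: The tub stands upright (within 0.1 rad) and at rest on the cork mat, its centre within 45 mm of the mat's centre along each side; the door is open at least 1.3 rad (74 degrees; wider is fine) and still (all of step 1 and value of joint door above 1.3 rad and velocity of joint door between -0.05 and 0.05 rad/s); the robot touches nothing.
It fails at once if the tub is tipped by more than 0.5 rad (angle between tub's own z axis and vertical above 0.5 rad).
It fails at once if the tub is dropped (falls free faster than 0.7 m/s) (linear speed of tub above 0.7 m/s and contact force between the fingers and tub below 0.05 N).
It fails at once if a bystander (dish, funnel, peg container, brush) is moved more than 30 mm (distance of any of dish, funnel, pegbox, brush from where it was at the start of the episode above 0.03 m).
It also fails if it takes over 72 s, if anything falls off the work surface, if the arm or the gripper's body presses on something with over 40 N, if the wrist force passes 120 N, or if a joint passes its speed limit or range.

## Working session

There is one attempt and no reset: what is moved stays moved. The work goes in short steps, Python scripts to look and compute and a shell command to move; the robot and the scene stay as the last step left them, time stands still between calls to the robot, and variables do not carry over. Pictures are saved under pics/ and viewed, at most 10 in all, crops included, and the job is handed in when it is done.

```bash
ls; mkdir -p pics
python3 - <<'E'
from workcell import manip
import cv2,numpy as np
for n in("scene","top"):
    im=manip.grab_frame(n);cv2.imwrite(f"pics/{n}0.png",im)
    c=manip.calibration(n);print(n,c["mtx"].tolist(),np.round(c["R"],4).tolist(),c["t"])
print(manip.calibration("wrist"));print(manip.get_state())
E
```

```text
pics
scene [[413.2623224005423, 0.0, 315.90710707560913], [0.0, 413.2623224005423, 194.57869005862443], [0.0, 0.0, 1.0]] [[0.8563, 0.5165, -0.0092], [0.4719, -0.7894, -0.3927], [-0.2101, 0.3319, -0.9196]] [-0.4354167  -0.12710314  1.45831958]
top [[398.625016616426, 0.0, 318.1549047675989], [0.0, 398.625016616426, 199.3470439434734], [0.0, 0.0, 1.0]] [[-0.0105, -0.9998, -0.0164], [-0.9957, 0.012, -0.0923], [0.0925, 0.0153, -0.9956]] [0.06756075 0.48833374 1.21042219]
{'mtx': array([[311.97302053,   0.        , 319.27753903],
       [  0.        , 311.97302053, 201.43460252],
       [  0.        ,   0.        ,   1.        ]]), 'tool_from_camera': array([[ 3.38202948e-04, -9.65592825e-01, -2.60058419e-01,
         6.60103004e-02],
       [ 9.99999903e-01,  3.99580347e-04, -1.83147316e-04,
        -7.38757317e-04],
       [ 2.80759968e-04, -2.60058332e-01,  9.65592867e-01,
        -1.19285666e-01],
       [ 0.00000000e+00,  0.00000000e+00,  0.00000000e+00,
         1.00000000e+00]])}
{'time_s': 0.1, 'joint_pos': array([-1.17399311e+00,  4.23794996e-01,  1.63060216e+00, -7.50341951e-06,
        1.08862627e+00, -1.89879590e-02]), 'dq': array([ 0.00058238, -0.00097292, -0.00313457,  0.00094663, -0.00135682,
       -0.00033228]), 'effort': array([-7.72920544e-05, -5.58426905e+01, -2.82443923e+01, -7.63627463e-05,
        2.97607156e-03, -2.78926620e-06]), 'tcp_pos': array([ 0.25229443, -0.57130489,  0.2526088 ]), 'tcp_rot': array([-3.14016201e+00, -2.05240719e-05,  4.15794648e-01]), 'wrist_force': array([-0.43786927,  0.68518126, -0.55796705]), 'torque': array([-0.02219091,  0.01192999,  0.02044894]), 'grasp_force': 0.0, 'finger_gap': 1.0051176411240537}
```

View pics/scene0.png

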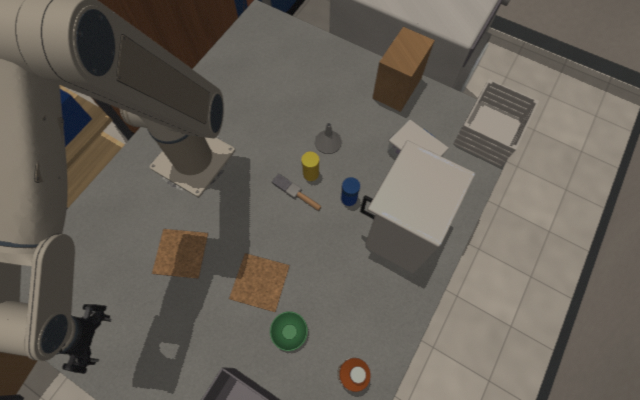

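View pics/top0.png

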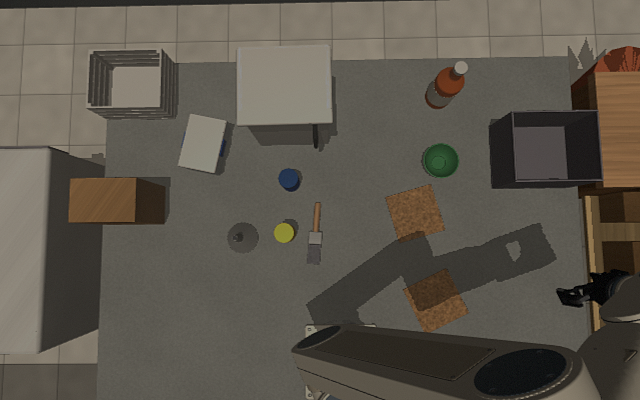

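Scene: the blue tub is at scene (350,191) and top (289,180). The top view is mirrored, with +y to the left. Possible confusions:
- **Tub:** blue at top (289,180), yellow look-alike at (284,232). I choose the blue one.
- **Mat:** candidates at top (415,212) and (436,300). The first is farther from the base (base about (340,330)), so I choose it.
- **Handle:** the black bar at top (316,135).

```bash
cat > h.py <<'E'
import cv2,numpy as np
from workcell import manip
from scipy.spatial.transform import Rotation as Ro
def ray(n,uv,z):
    c=manip.calibration(n);uv=np.atleast_2d(np.array(uv,float))
    d=np.c_[(uv-c["mtx"][:2,2])/c["mtx"][0,0],np.ones(len(uv))]
    R,t=np.array(c["R"]),np.array(c["t"]); o=-R.T@t; d=d@R
    return o+d*((z-o[2])/d[:,2])[:,None]
def proj(n,X):
    c=manip.calibration(n);p=np.atleast_2d(X)@np.array(c["R"]).T+c["t"];p=p@c["mtx"].T;return p[:,:2]/p[:,2:]
def blobs(im,lo,hi,amin):
    m=cv2.inRange(cv2.cvtColor(im,cv2.COLOR_BGR2HSV),np.array(lo),np.array(hi))
    m=cv2.morphologyEx(m,cv2.MORPH_CLOSE,np.ones((3,3)))
    return [c for c in cv2.findContours(m,0,1)[0] if cv2.contourArea(c)>amin]
E
python3 - <<'E'
from h import *
np.set_printoptions(precision=4,suppress=True)
t=cv2.imread("pics/top0.png");s=cv2.imread("pics/scene0.png")
for n,im in(("top",t),("scene",s)):
    for name,lo,hi,a in(("blue",(105,120,40),(125,255,255),80),("cork",(5,70,70),(20,200,255),500),("white",(0,0,135),(180,45,255),1500)):
        for c in blobs(im,lo,hi,a):
            x,y,w,h=cv2.boundingRect(c)
            z={"blue":.11,"cork":.005,"white":.32}[name]
            r=cv2.minAreaRect(c);b=cv2.boxPoints(r)
            if y<330: print(n,name,(x,y,w,h),cv2.contourArea(c),np.round(r[0],1),ray(n,[r[0]],z)[0],"\n  ",ray(n,b,z)[:,:2].tolist() if name!="blue" else "")
cv2.imwrite("pics/crop.png",np.hstack([cv2.resize(t[30:260,225:455],(400,400)),cv2.resize(s[130:330,225:480],None,fx=1.5686,fy=2,interpolation=cv2.INTER_CUBIC)]))
E
```

```text
top blue (279, 169, 19, 22) 267.5 [287.6 178.3] [0.5432 0.1485 0.11  ] 
   
top cork (403, 270, 66, 63) 2216.5 [435.7 300.9] [ 0.175  -0.2933  0.005 ] 
   [[0.20980943790473763, -0.19422120520793634], [0.2746134617715486, -0.32983146044295375], [0.14053639308475968, -0.3916615836232795], [0.07685911317064198, -0.25732749886406436]]
top cork (585, 192, 55, 81) 2123.5 [612.9 232.1] [ 0.3786 -0.8443  0.005 ] 
   [[0.4996609328923106, -0.7665383213552106], [0.5024580069061072, -0.9340793802501178], [0.25986690932179096, -0.9205314244786542], [0.2566760618183456, -0.7559793314441886]]
top cork (385, 184, 61, 58) 2205.0 [414.8 213.1] [ 0.4442 -0.2386  0.005 ] 
   [[0.49565432344885146, -0.14591129490825702], [0.5389521146289603, -0.29118054028490414], [0.39322709154126306, -0.33038349569168435], [0.3506206564478518, -0.1866913222815477]]
top cork (68, 177, 69, 46) 2852.5 [102.  199.5] [0.4985 0.7472 0.005 ] 
   [[0.5686443206439282, 0.8619873933879044], [0.569954534008385, 0.6410793278814194], [0.4293427512057398, 0.6339409789798377], [0.42768815162527885, 0.852541017362303]]
top cork (593
[... 3528 characters left out ...]
42. ] [0.9658 0.112  0.32  ] 
   [[0.8248657375177055, -0.34264190589344823], [0.6894638219166453, 0.6806721333813557], [1.152048681832681, 0.7126392540873212], [1.1507701881597627, -0.2684868614121481]]
scene white (358, 0, 139, 47) 3201.5 [427.  23.] [0.5151 0.6579 0.32  ] 
   [[0.285515989631093, 0.6346733583082982], [0.6617474403683823, 0.8563415241368764], [0.731002788697247, 0.6798168355493328], [0.3761438798433135, 0.46988463614242487]]
scene white (0, 0, 80, 42) 2452.0 [39.5 20.5] [-0.5299  0.0529  0.32  ] 
   [[-0.7053084990976616, 0.05089907084739742], [-0.4848019475166402, 0.18081719105335753], [-0.3638187262420275, 0.05485538356162284], [-0.5728428307996422, -0.0687497881894934]]
```

View pics/crop.png

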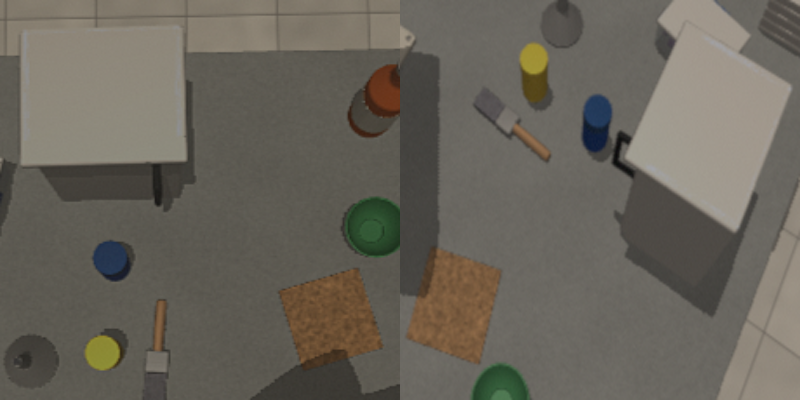

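The close crop shows the blue lid centred near top px (289,178), the matching tub at scene (350,186), the cabinet top's corners, and the handle at top (315,137).

Run:
```python
from h import *
np.set_printoptions(precision=4,suppress=True)
t=cv2.imread("pics/top0.png");s=cv2.imread("pics/scene0.png")
f=lambda c:(225+c[0]/1.739,30+c[1]/1.739)
g=lambda c:(225+(c[0]-400)/1.5686,130+c[1]/2)
print("lid",ray("top",[f((111,257))],.11),ray("scene",[g((597,111))],.11))
ct=ray("top",[f(c) for c in((22,30),(184,26),(187,161),(20,165))],.32)
cs=ray("scene",[g(c) for c in((684,22),(790,90),(737,228),(627,155))],.32)
print(ct,cs,sep="\n")
for n,c in(("t",ct),("s",cs[[0,1,2,3]])):
    if n=="t": fr=c[3]-c[2]
    else: fr=c[0]-c[3]
    print(n,np.linalg.norm(fr),np.degrees(np.arctan2(-fr[0],fr[1])))
# bright-lid segmentation: blue lid is brighter
for n,im,box in(("top",t,(270,160,310,200)),("scene",s,(335,170,370,215))):
    x0,y0,x1,y1=box;v=cv2.cvtColor(im,cv2.COLOR_BGR2HSV)[y0:y1,x0:x1]
    m=((v[...,0]>100)&(v[...,0]<130)&(v[...,1]>110)).astype(np.uint8)*255
    print(np.where(m>0,v[...,2],0)[::2,::2])
```

```text
lid [[0.5447 0.1449 0.11  ]] [[0.5473 0.1474 0.11  ]]
[[0.8367 0.2501 0.32  ]
 [0.8383 0.0227 0.32  ]
 [0.6452 0.0212 0.32  ]
 [0.643  0.2513 0.32  ]]
[[0.6453 0.248  0.32  ]
 [0.8401 0.2462 0.32  ]
 [0.8421 0.0321 0.32  ]
 [0.6523 0.0287 0.32  ]]
t 0.2300546758144324 0.5282540991301286
s 0.21945622141895316 1.8135891164358962
[[ 0  0  0  0  0  0  0  0  0  0  0  0  0  0  0  0  0  0  0  0]
 [ 0  0  0  0  0  0  0  0  0  0  0  0  0  0  0  0  0  0  0  0]
 [ 0  0  0  0  0  0  0  0  0  0  0  0  0  0  0  0  0  0  0  0]
 [ 0  0  0  0  0  0  0  0  0  0  0  0  0  0  0  0  0  0  0  0]
 [ 0  0  0  0  0  0  0  0  0  0  0  0  0  0  0  0  0  0  0  0]
 [ 0  0  0  0  0  0  0 76 77 78 76 79  0  0  0  0  0  0  0  0]
 [ 0  0  0  0  0  0 76 77 78 78 80 78 79  0  0  0  0  0  0  0]
 [ 0  0  0  0  0 77 76 77 76 78 80 79 78 75  0  0  0  0  0  0]
 [ 0  0  0  0  0 77 79 78 80 79 77 77 79 83  0  0  0  0  0  0]
 [ 0  0  0  0  0 79 81 77 78 76 79 80 79 82  0  0  0  0  0  0]
 [ 0  0  0  0  0 79 80 79 79 79 80 79 82 83  0  0  0  0  0  0]
 [ 0  0  0  0  0 81 80 80 80 84 80 80 84 73  0  0  0  0  0  0]
 [ 0  0  0  0  
[... 1101 characters left out ...]
 0  0  0  0  0]
 [ 0  0  0  0 44 50 80 90 89 90 78 53  0  0  0  0  0  0]
 [ 0  0  0  0 54 46 44 47 51 51 44  0  0  0  0  0  0  0]
 [ 0  0  0  0 54 57 52 51 52 52 56  0  0  0  0  0  0  0]
 [ 0  0  0  0 54 57 58 60 59 59 58  0  0  0  0  0  0  0]
 [ 0  0  0  0 53 58 59 59 60 59 56  0  0  0  0  0  0  0]
 [ 0  0  0  0 59 57 59 57 58 58 56  0  0  0  0  0  0  0]
 [ 0  0  0  0  0 59 59 60 59 59  0  0  0  0  0  0  0  0]
 [ 0  0  0  0  0  0  0  0  0  0  0  0  0  0  0  0  0  0]
 [ 0  0  0  0  0  0  0  0  0  0  0  0  0  0  0  0  0  0]
 [ 0  0  0  0  0  0  0  0  0  0  0  0  0  0  0  0  0  0]
 [ 0  0  0  0  0  0  0  0  0  0  0  0  0  0  0  0  0  0]
 [ 0  0  0  0  0  0  0  0  0  0  0  0  0  0  0  0  0  0]]
```

```bash
R='1 -1 0 0 0 0;1 -1 0 0 0 0;1 -1 0 0 0 0;1 -1 0 0 0 0;1 -1 0 0 0 0;1 -1 0 0 0 0;1 -1 0 0 0 0;1 -1 0 0 0 0;1 -1 0 0 0 0;1 -1 0 0 0 0'; :
python3 -m crank '1 -1 0 0 0 0;1 -1 0 0 0 0;1 -1 0 0 0 0;1 -1 0 0 0 0;1 -1 0 0 0 0;1 -1 0 0 0 0;1 -1 0 0 0 0;1 -1 0 0 0 0;1 -1 0 0 0 0;1 -1 0 0 0 0' 1 30
python3 -m crank '1 -1 0 0 0 -1;1 -1 0 0 0 -1;0 0 0 0 0 -1;0 0 0 0 0 -1;0 0 0 0 0 -1;0 0 0 0 0 -1;0 0 0 0 0 -1;0 0 0 0 0 -1;0 0 0 0 0 -1;0 0 0 0 0 -1'
```

```text
time_s: 0.93
tcp_pos: [0.3802, -0.2403, 0.2532]
tcp_rot: [-3.141, 0.0, 0.415]
wrist_force: [0.7, 0.4, -0.4]
finger_gap: 1.001
grasp_force: 0.0
time_s: 1.77
tcp_pos: [0.4026, -0.175, 0.2531]
tcp_rot: [-3.141, -0.0, 1.293]
wrist_force: [0.8, 0.4, 1.3]
finger_gap: 0.999
grasp_force: 0.0
```

```bash
python3 -m crank '0 0 0 0 0 -1;0 0 0 0 0 -1;0 0 0 0 0 -1;0 0 0 0 0 -1;0 0 0 0 0 -1;0 0 0 0 0 -1;0 0 0 0 0 -1;0 0 0 0 0 -1;0 0 0 0 0 -1;0 0 0 0 0 -1'
python3 -m crank '0 0 0 0 0 -1;0 0 0 0 0 -1;0 0 0 0 0 -1;0 0 0 0 0 -1;0 0 0 0 0 -1;0 0 0 0 0 -1;0 0 0 0 0 -1;0 0 0 0 0 -1;0 0 0 0 0 -1;0 0 0 0 0 -1'
python3 -m crank '0 0 0 0 0 -1;-0.5 1 0 0 0 -0.2;-0.5 1 0 0 0 0;-0.5 1 0 0 0 0;-0.5 1 0 0 0 0;-0.5 1 0 0 0 0;-0.5 1 0 0 0 0;-0.5 1 0 0 0 0;0 0 0 0 0 0'
python3 - <<'E'
from h import *
st=manip.get_state();im=manip.grab_frame("wrist");cv2.imwrite("pics/w1.png",im);print(st["tcp_pos"],st["tcp_rot"],st["joint_pos"])
E
```

```text
time_s: 2.6
tcp_pos: [0.4026, -0.175, 0.2531]
tcp_rot: [-3.141, -0.001, 2.165]
wrist_force: [-0.3, -1.4, -0.5]
finger_gap: 0.998
grasp_force: 0.0
time_s: 3.43
tcp_pos: [0.4025, -0.175, 0.2531]
tcp_rot: [3.141, -0.001, 3.038]
wrist_force: [-0.2, -0.6, 0.3]
finger_gap: 1.0
grasp_force: 0.0
time_s: 4.18
tcp_pos: [0.4931, 0.0026, 0.2534]
tcp_rot: [3.141, 0.001, 3.141]
wrist_force: [0.9, 0.7, -0.1]
finger_gap: 0.999
grasp_force: 0.0
[0.49313181 0.00259642 0.25335157] [3.14055616e+00 1.38118049e-03 3.14117642e+00] [-1.94697415e-02  2.28607995e-01  1.91651871e+00  1.26680622e-03
  9.95105130e-01 -1.59053949e+00]
```

View pics/w1.png

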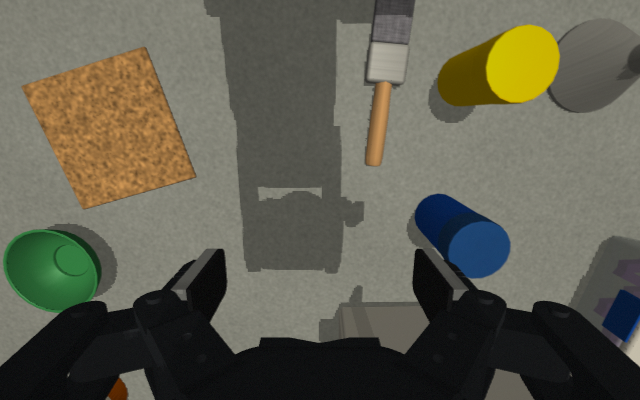

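The wrist view shows the tub's lid centred near (480,249) and the mat's corners at (24,87), (146,47), (196,178), (85,209). The pegbox is at the far right and the brush at (380,85).

```bash
cat >> h.py <<'E'
def wray(uv,st,z):
    c=manip.calibration("wrist");T=c["tool_from_camera"];Rt=Ro.from_euler("xyz",st["tcp_rot"]).as_matrix()
    uv=np.atleast_2d(np.array(uv,float));d=np.c_[(uv-c["mtx"][:2,2])/c["mtx"][0,0],np.ones(len(uv))]
    o=Rt@T[:3,3]+st["tcp_pos"];d=d@(Rt@T[:3,:3]).T
    return o+d*((z-o[2])/d[:,2])[:,None]
E
python3 - <<'E'
from h import *
st=manip.get_state();im=cv2.imread("pics/w1.png")
h=cv2.cvtColor(im,cv2.COLOR_BGR2HSV)[180:290,400:520]
m=((h[...,0]>100)&(h[...,0]<125)&(h[...,1]>120)&(h[...,2]>110)).astype(np.uint8)
c=max(cv2.findContours(m,0,1)[0],key=cv2.contourArea);e=cv2.fitEllipse(cv2.convexHull(c));print(e)
print(wray([np.array(e[0])+(400,180),(480,249)],st,.11))
mt=wray([(24,87),(146,47),(196,178),(85,209)],st,.005);print(mt,mt.mean(0))
E
```

```text
((79.3678207397461, 68.36550903320312), (52.1156005859375, 61.59687042236328), 68.5042953491211)
[[0.54105064 0.14753616 0.11      ]
 [0.54167347 0.14819493 0.11      ]]
[[ 0.39393001 -0.32541904  0.005     ]
 [ 0.35331338 -0.18429469  0.005     ]
 [ 0.49634713 -0.14522834  0.005     ]
 [ 0.53502444 -0.28539402  0.005     ]] [ 0.44465374 -0.23508402  0.005     ]
```

```bash
python3 -m crank '-0.4 1 0 0 0 0;-0.4 1 0 0 0 0;-0.4 1 0 0 0 0;-0.4 1 0 0 0 0;-0.4 1 0 0 0 0;0 0.8 0 0 0 0;0 0 0 0 0 0;0 0 0 0 0 0'
python3 -m crank '0 0 1 0 0 0;0 0 1 0 0 0;0 0 1 0 0 0;0 0 1 0 0 0;0 0 0.8 0 0 0;0 0 0.8 0 0 0;0 0 0.7 0 0 0;0 0 0 0 0 0;0 0 0 0 0 0' 1 40
python3 - <<'E'
from h import *
im=manip.grab_frame("wrist");cv2.imwrite("pics/w2.png",im)
E
```

```text
time_s: 4.9
tcp_pos: [0.5412, 0.144, 0.2529]
tcp_rot: [-3.141, -0.001, 3.14]
wrist_force: [-0.4, -0.1, -0.1]
finger_gap: 0.998
grasp_force: 0.0
time_s: 5.65
tcp_pos: [0.5409, 0.1427, 0.0953]
tcp_rot: [-3.141, -0.003, 3.137]
wrist_force: [0.9, -0.1, 0.4]
finger_gap: 1.003
grasp_force: 0.0
```

View pics/w2.png

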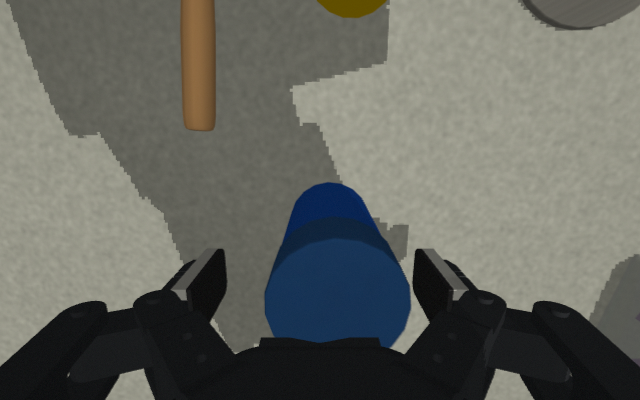

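The tub's lid is centred at (337,298), level with the pads but about 6.5 mm to +y of the jaws' centre line, so I shift and grip.

```bash
python3 -m crank '0 0.26 0 0 0 0;0 0 0 0 0 0;0 0 0 0 0 0'
python3 -m crank '0 0 0 0 0 0;0 0 0 0 0 0;0 0 0 0 0 0;0 0 0 0 0 0;0 0 0 0 0 0;0 0 0 0 0 0;0 0 0 0 0 0;0 0 0 0 0 0' 0.4 40
python3 -m crank '0 0 0 0 0 0;0 0 0 0 0 0;0 0 0 0 0 0' 0.4 40
```

```text
time_s: 5.95
tcp_pos: [0.5425, 0.1512, 0.097]
tcp_rot: [3.141, 0.002, 3.139]
wrist_force: [0.3, -0.4, -0.1]
finger_gap: 0.998
grasp_force: 0.0
time_s: 6.62
tcp_pos: [0.5421, 0.1508, 0.0965]
tcp_rot: [3.141, 0.001, 3.139]
wrist_force: [-0.8, -0.6, 4.8]
finger_gap: 0.668
grasp_force: 42.1
time_s: 6.87
tcp_pos: [0.5421, 0.1508, 0.0965]
tcp_rot: [3.141, 0.001, 3.139]
wrist_force: [-1.0, -1.1, 6.0]
finger_gap: 0.665
grasp_force: 42.1
```

```bash
python3 -m crank '0 0 -0.3 0 0 0;0 0 -0.6 0 0 0;0 0 -0.7 0 0 0;0 0 -0.7 0 0 0;0 0 -0.4 0 0 0;0 0 0 0 0 0'
python3 -m crank '0.1 -0.4 0 0 0 0;0.2 -0.7 0 0 0 0;0.24 -0.95 0 0 0 0;0.24 -0.95 0 0 0 0;0.24 -0.95 0 0 0 0;0.24 -0.95 0 0 0 0;0.24 -0.95 0 0 0 0;0.24 -0.95 0 0 0 0;0.24 -0.95 0 0 0 0;0.24 -0.95 0 0 0 0'
python3 -m crank '0.24 -0.95 0 0 0 0;0.24 -0.95 0 0 0 0;0.24 -0.95 0 0 0 0;0.24 -0.95 0 0 0 0;0.24 -0.95 0 0 0 0;0.24 -0.95 0 0 0 0;0.2 -0.7 0 0 0 0;0.1 -0.4 0 0 0 0;0 0 0 0 0 0;0 0 0 0 0 0'
```

```text
time_s: 7.37
tcp_pos: [0.543, 0.1511, 0.1656]
tcp_rot: [3.141, 0.004, 3.139]
wrist_force: [0.4, 0.3, -1.5]
finger_gap: 0.667
grasp_force: 43.4
time_s: 8.2
tcp_pos: [0.4837, -0.068, 0.1621]
tcp_rot: [3.141, -0.003, 3.138]
wrist_force: [0.4, 0.9, -2.3]
finger_gap: 0.664
grasp_force: 43.4
time_s: 9.03
tcp_pos: [0.4407, -0.2364, 0.1626]
tcp_rot: [3.141, -0.001, 3.137]
wrist_force: [-0.0, 0.1, -1.5]
finger_gap: 0.666
grasp_force: 43.5
```

```bash
python3 -m crank '0 0 0.4 0 0 0;0 0 0.5 0 0 0;0 0 0.5 0 0 0;0 0 0.5 0 0 0;0 0 0.3 0 0 0;0 0 0.1 0 0 0;0 0 0 0 0 0;0 0 0 0 0 0'
python3 -m crank '0 0 0.05 0 0 0;0 0 0.05 0 0 0;0 0 0 0 0 0;0 0 0 0 0 0'
```

```text
time_s: 9.7
tcp_pos: [0.4418, -0.2362, 0.1058]
tcp_rot: [3.142, -0.0, 3.139]
wrist_force: [0.1, 0.5, -1.9]
finger_gap: 0.666
grasp_force: 43.4
time_s: 10.03
tcp_pos: [0.4416, -0.2366, 0.1036]
tcp_rot: [-3.141, 0.0, 3.138]
wrist_force: [0.5, 0.2, -1.7]
finger_gap: 0.666
grasp_force: 43.4
```

```bash
python3 -m crank '0 0 0.04 0 0 0;0 0 0.04 0 0 0;0 0 0 0 0 0;0 0 0 0 0 0'
python3 -m crank '0 0 0.03 0 0 0;0 0 0 0 0 0;0 0 0 0 0 0'
```

```text
time_s: 10.37
tcp_pos: [0.4417, -0.2366, 0.1016]
tcp_rot: [-3.141, 0.0, 3.138]
wrist_force: [-0.6, 0.9, 1.7]
finger_gap: 0.665
grasp_force: 43.7
time_s: 10.62
tcp_pos: [0.442, -0.2367, 0.1015]
tcp_rot: [-3.141, 0.001, 3.138]
wrist_force: [-1.5, 1.8, 10.7]
finger_gap: 0.663
grasp_force: 44.3
```

```bash
python3 -m crank '0 0 -0.03 0 0 0;0 0 0 0 0 0' 
python3 -m crank '0 0 0 0 0 0;0 0 0 0 0 0;0 0 0 0 0 0;0 0 0 0 0 0;0 0 0 0 0 0;0 0 0 0 0 0' 1
python3 -m crank '0 0 -0.4 0 0 0;0 0 -0.8 0 0 0;0 0 -1 0 0 0;0 0 -1 0 0 0;0 0 -1 0 0 0;0 0 -1 0 0 0;0 0 -0.8 0 0 0;0 0 0 0 0 0;0 0 0 0 0 0'
python3 - <<'E'
from h import *
st=manip.get_state();im=manip.grab_frame("wrist");cv2.imwrite("pics/w3.png",im);print(st["tcp_pos"],st["joint_pos"])
for n in("top","scene"): cv2.imwrite(f"pics/{n}3.png",manip.grab_frame(n))
h=cv2.cvtColor(im,cv2.COLOR_BGR2HSV)
m=((h[...,0]>100)&(h[...,0]<125)&(h[...,1]>120)&(h[...,2]>110)).astype(np.uint8);m[:, :200]=0;m[:,440:]=0
c=max(cv2.findContours(m,0,1)[0],key=cv2.contourArea);e=cv2.fitEllipse(cv2.convexHull(c));print(e,wray([e[0]],st,.115))
E
```

```text
time_s: 10.78
tcp_pos: [0.4417, -0.2366, 0.1015]
tcp_rot: [-3.141, 0.0, 3.139]
wrist_force: [-0.4, -0.2, 3.4]
finger_gap: 0.664
grasp_force: 43.9
time_s: 11.28
tcp_pos: [0.4415, -0.2365, 0.1012]
tcp_rot: [3.142, -0.0, 3.139]
wrist_force: [-0.1, -0.5, -0.3]
finger_gap: 1.003
grasp_force: 0.0
time_s: 12.03
tcp_pos: [0.4421, -0.2367, 0.2529]
tcp_rot: [-3.14, 0.003, 3.139]
wrist_force: [-0.2, 0.2, -0.4]
finger_gap: 0.996
grasp_force: 0.0
[ 0.44205178 -0.23673803  0.25293122] [-5.15414983e-01  2.40891307e-01  1.90098699e+00  1.09131259e-05
  9.96448756e-01 -2.08314551e+00]
((366.7841491699219, 327.5970153808594), (55.547691345214844, 322.462158203125), 151.79652404785156) [[ 0.57173553 -0.19079916  0.115     ]]
```

View pics/w3.png

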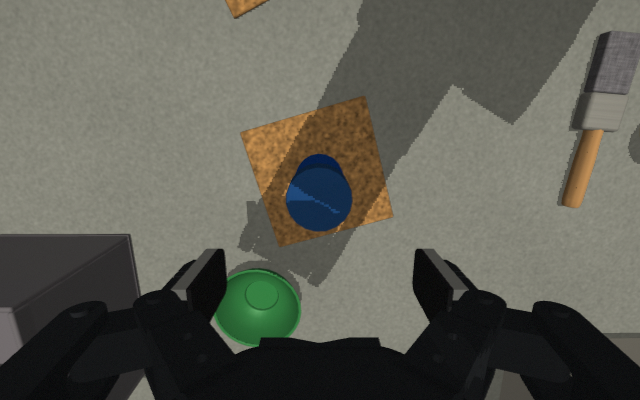

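The tub stands upright, centred on the mat: base near (319,178), mat centre about (317,172). Next I locate the handle.

Run:
```python
from h import *
np.set_printoptions(precision=4,suppress=True)
P=[[.622,.065,.275],[.622,.065,.175],[.665,.065,.275],[.645,.03,.32]]
for n in("top","scene"): print(n,proj(n,P).tolist())
ims=[]
for n,(x0,y0) in(("top",(275,95)),("scene",(340,180))):
    im=cv2.imread(f"pics/{n}3.png")[y0:y0+60,x0:x0+60];ims.append(cv2.resize(im,(390,390),interpolation=cv2.INTER_CUBIC))
cv2.imwrite("pics/hc.png",np.clip(np.hstack(ims)*1.8,0,255).astype(np.uint8))
```

```text
top [[314.76099504498626, 137.0321427150234], [315.66525172084687, 146.05973181559241], [314.5938975025389, 120.19841056044774], [328.8510615671585, 122.69915578376958]]
scene [[364.2370901159305, 197.26750905169496], [360.81662830153834, 210.71603124238246], [378.6327587836594, 205.00263803599498], [367.4072337103765, 205.69886744752174]]
```

View pics/hc.png

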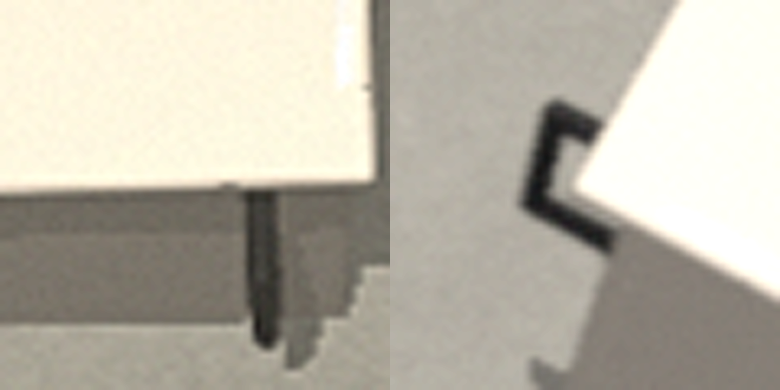

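The handle agrees with my prediction within 1–2 px: top bar at (315,147), scene bar at (363,204). So the pull is at about (0.623, 0.066) and the hinge at about (0.681, 0.246). Now I move to the pre-grasp and lean 40°.

```bash
python3 -m crank '-0.3 0.8 -0.2 0 0 0;-0.4 1 -0.2 0 0 0;-0.4 1 -0.2 0 0 0;-0.4 1 -0.2 0 0 0;-0.4 1 -0.2 0 0 0;-0.4 1 -0.2 0 0 0;-0.4 1 -0.2 0 0 0;-0.4 1 -0.2 0 0 0;-0.4 1 -0.2 0 0 0;-0.4 1 -0.1 0 0 0'
python3 -m crank '-0.4 1 0 0 0 0;-0.3 1 0 0 0 0;0 0.3 0 0 -1 0;0 0 0 0 -1 0;0 0 0 0 -1 0;0 0 0 0 -1 0;0 0 0 0 -1 0;0 0 0 0 -1 0;0 0 0 0 -1 0;0 0 0 0 -1 0'
python3 -m crank '0 0 0 0 0 0;0 0 0 0 0 0'
python3 - <<'E'
from h import *
st=manip.get_state();im=manip.grab_frame("wrist");cv2.imwrite("pics/w4.png",im);print(st["tcp_pos"],st["tcp_rot"],st["joint_pos"])
E
```

```text
time_s: 13.02
tcp_pos: [0.5397, 0.0096, 0.2979]
tcp_rot: [-3.142, -0.002, 3.139]
wrist_force: [0.1, 0.2, -0.7]
finger_gap: 1.001
grasp_force: 0.0
time_s: 13.85
tcp_pos: [0.5565, 0.066, 0.2977]
tcp_rot: [3.14, 0.697, 3.139]
wrist_force: [1.4, -1.9, 0.4]
finger_gap: 0.998
grasp_force: 0.0
time_s: 14.02
tcp_pos: [0.5562, 0.0654, 0.297]
tcp_rot: [-3.139, 0.69, 3.14]
wrist_force: [0.8, -0.3, -0.2]
finger_gap: 1.0
grasp_force: 0.0
[0.55623318 0.06537104 0.29702056] [-3.13947382  0.69018358  3.13990308] [ 0.14229797  0.09119434  2.14699307 -0.40854941  0.23746101 -1.06115667]
```

View pics/w4.png

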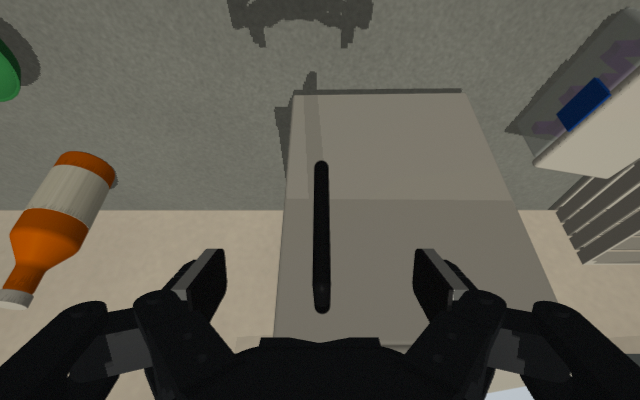

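The bar is vertical in the wrist view at x≈321, from (321,165) to (321,305), centred between the pads, so I advance 100 mm along the tool and close.

```bash
python3 -m crank '0 0 0.6 0 0 0;0 0 0.7 0 0 0;0 0 0.7 0 0 0;0 0 0.7 0 0 0;0 0 0.7 0 0 0;0 0 0.6 0 0 0;0 0 0 0 0 0;0 0 0 0 0 0'
python3 -m crank '0 0 0 0 0 0;0 0 0 0 0 0;0 0 0 0 0 0;0 0 0 0 0 0;0 0 0 0 0 0;0 0 0 0 0 0;0 0 0 0 0 0;0 0 0 0 0 0;0 0 0 0 0 0;0 0 0 0 0 0' 0 30
python3 - <<'E'
from h import *
st=manip.get_state();print(st["tcp_pos"],st["tcp_rot"],st["joint_pos"],st["wrist_force"],st["finger_gap"])
E
```

```text
time_s: 14.73
tcp_pos: [0.6231, 0.0669, 0.2239]
tcp_rot: [-3.134, 0.691, 3.138]
wrist_force: [-0.1, 0.8, 0.5]
finger_gap: 0.996
grasp_force: 0.0
time_s: 15.57
tcp_pos: [0.622, 0.0663, 0.2247]
tcp_rot: [-3.134, 0.692, 3.137]
wrist_force: [-2.7, -4.2, 4.3]
finger_gap: 0.13
grasp_force: 29.4
[0.62200787 0.06633898 0.22466932] [-3.13433516  0.69231978  3.13731527] [ 0.12798217  0.31744852  2.07528817 -0.97995573  0.11024538 -0.49154461] [-2.65969635 -4.15844259  4.27624081] 0.1299975771445643
```

The bar is gripped, but j5 is at its limit (0.110), so I let go, reduce the lean to 30°, and regrip.

```bash
python3 -m crank '0 0 0 0 0 0;0 0 0 0 0 0;0 0 0 0 0 0;0 0 0 0 0 0;0 0 0 0 0 0;0 0 0 0 0 0' 1 30
python3 -m crank '0 0 0 0 0.5 0;0 0 0 0 0.5 0;0 0 0 0 0.5 0;0 0 0 0 0.5 0;0 0 0 0 0 0;0 0 0 0 0 0'
python3 -m crank '0 0 0 0 0 0;0 0 0 0 0 0;0 0 0 0 0 0;0 0 0 0 0 0;0 0 0 0 0 0;0 0 0 0 0 0;0 0 0 0 0 0;0 0 0 0 0 0;0 0 0 0 0 0;0 0 0 0 0 0' 0 40
python3 - <<'E'
from h import *
st=manip.get_state();print(st["tcp_pos"],st["tcp_rot"],st["joint_pos"],st["wrist_force"],st["finger_gap"])
E
```

```text
time_s: 16.07
tcp_pos: [0.6221, 0.0674, 0.2242]
tcp_rot: [-3.136, 0.692, 3.139]
wrist_force: [-0.1, -0.2, 0.3]
finger_gap: 0.96
grasp_force: 0.0
time_s: 16.57
tcp_pos: [0.6234, 0.0645, 0.2249]
tcp_rot: [-3.127, 0.568, 3.135]
wrist_force: [-0.3, 0.0, -0.6]
finger_gap: 0.996
grasp_force: 0.0
time_s: 17.4
tcp_pos: [0.6228, 0.0661, 0.2246]
tcp_rot: [-3.129, 0.567, 3.136]
wrist_force: [-2.0, 11.6, 0.2]
finger_gap: 0.128
grasp_force: 38.8
[0.62282034 0.06612259 0.22464456] [-3.12939842  0.56730781  3.13561771] [ 0.12292572  0.31814374  2.00294376 -0.30861083  0.27050122 -1.16376133] [-1.96522539 11.56681497  0.15895719] 0.12759301072967624
```

```bash
python3 -m crank '0.26 0.11 -0.165 0.27 0 0.42;0.26 0.11 -0.165 0.27 0 0.42;0.26 0.11 -0.165 0.27 0 0.42;0.26 0.11 -0.165 0.27 0 0.42'
python3 -m crank '0.26 0.11 -0.165 0.27 0 0.42;0.26 0.11 -0.165 0.27 0 0.42;0.26 0.11 -0.165 0.27 0 0.42;0.26 0.11 -0.165 0.27 0 0.42'
python3 - <<'E'
from h import *
st=manip.get_state();p=st["tcp_pos"];h=np.array([.681,.246]);r=p[:2]-h
print(st["joint_pos"],np.linalg.norm(r),np.degrees(np.arctan2(-.059,-.18)-np.arctan2(r[0],r[1]))%360)
E
```

```text
time_s: 17.73
tcp_pos: [0.5932, 0.0784, 0.2247]
tcp_rot: [-3.128, 0.57, 2.959]
wrist_force: [1.6, 2.0, -4.0]
finger_gap: 0.128
grasp_force: 40.0
time_s: 18.07
tcp_pos: [0.5656, 0.0957, 0.2247]
tcp_rot: [-3.126, 0.572, 2.784]
wrist_force: [-3.8, -4.2, 4.7]
finger_gap: 0.128
grasp_force: 41.1
[ 0.31806044  0.28515881  2.05666783 -0.83782098  0.491448   -0.19990596] 0.18944996106499554 340.62928768957596
```

```bash
python3 -m crank '0.26 0.11 -0.165 0.27 0 0.42;0.26 0.11 -0.165 0.27 0 0.42;0.26 0.11 -0.165 0.27 0 0.42;0.26 0.11 -0.165 0.27 0 0.42;0.26 0.11 -0.165 0.27 0 0.42;0.26 0.11 -0.165 0.27 0 0.42'
python3 - <<'E'
from h import *
st=manip.get_state();p=st["tcp_pos"];h=np.array([.681,.246]);r=p[:2]-h
print(st["joint_pos"],np.linalg.norm(r),np.degrees(np.arctan2(r[0],r[1])-np.arctan2(-.059,-.18))%360)
E
```

```text
time_s: 18.57
tcp_pos: [0.5309, 0.1298, 0.2246]
tcp_rot: [-3.122, 0.576, 2.523]
wrist_force: [-12.4, -8.9, 17.2]
finger_gap: 0.132
grasp_force: 43.3
[ 0.47119207  0.30556422  2.02751685 -0.835843    0.72502709  0.14479504] 0.1898473418366541 34.10399107618578
```

```bash
python3 -m crank '0.26 0.11 -0.165 0.27 0 0.42;0.26 0.11 -0.165 0.27 0 0.42;0.26 0.11 -0.165 0.27 0 0.42;0.26 0.11 -0.165 0.27 0 0.42;0.26 0.11 -0.165 0.27 0 0.42;0.26 0.11 -0.165 0.27 0 0.42'
python3 - <<'E'
from h import *
st=manip.get_state();p=st["tcp_pos"];h=np.array([.681,.246]);r=p[:2]-h
print(st["joint_pos"],np.linalg.norm(r),np.degrees(np.arctan2(r[0],r[1])-np.arctan2(-.059,-.18))%360)
E
```

```text
time_s: 19.07
tcp_pos: [0.506, 0.1715, 0.2245]
tcp_rot: [-3.119, 0.581, 2.26]
wrist_force: [-21.8, -9.7, 27.1]
finger_gap: 0.129
grasp_force: 45.1
[ 0.5941479   0.35982466  1.94337153 -0.73966376  0.95117521  0.3882509 ] 0.19018292982352808 48.77861005825585
```

Past 0.7 rad with the fingers on the bar. The constraint force is building up, so I open briefly to relieve it and regrip.

```bash
python3 -m crank '0 0 0 0 0 0;0 0 0 0 0 0;0 0 0 0 0 0;0 0 0 0 0 0' 0.6 30
python3 -m crank '0 0 0 0 0 0;0 0 0 0 0 0;0 0 0 0 0 0;0 0 0 0 0 0;0 0 0 0 0 0;0 0 0 0 0 0;0 0 0 0 0 0' 0 30
python3 -m crank '0.26 0.11 -0.165 0.27 0 0.42;0.26 0.11 -0.165 0.27 0 0.42;0.26 0.11 -0.165 0.27 0 0.42;0.26 0.11 -0.165 0.27 0 0.42;0.26 0.11 -0.165 0.27 0 0.42;0.26 0.11 -0.165 0.27 0 0.42'
python3 - <<'E'
from h import *
st=manip.get_state();p=st["tcp_pos"];h=np.array([.681,.246]);r=p[:2]-h
print(st["joint_pos"],np.linalg.norm(r),np.degrees(np.arctan2(r[0],r[1])-np.arctan2(-.059,-.18))%360)
E
```

```text
time_s: 19.4
tcp_pos: [0.5095, 0.1749, 0.2229]
tcp_rot: [-3.128, 0.577, 2.264]
wrist_force: [0.3, -0.9, 0.3]
finger_gap: 0.6
grasp_force: 0.0
time_s: 19.98
tcp_pos: [0.5061, 0.1719, 0.2224]
tcp_rot: [-3.119, 0.578, 2.264]
wrist_force: [-14.7, -7.1, 8.5]
finger_gap: 0.131
grasp_force: 29.4
time_s: 20.48
tcp_pos: [0.4927, 0.2194, 0.2223]
tcp_rot: [-3.117, 0.584, 1.999]
wrist_force: [-26.6, -4.2, 20.1]
finger_gap: 0.132
grasp_force: 33.9
[ 0.67303665  0.4395004   1.81678562 -0.61669997  1.15232346  0.58587372] 0.19020357134683794 63.81936064284381
```

```bash
python3 -m crank '0.26 -0.02 -0.2 0.27 0 0.42;0.26 0.09 -0.18 0.27 0 0.42;0.26 0.09 -0.165 0.27 0 0.42;0.26 0.09 -0.165 0.27 0 0.42;0.26 0.09 -0.165 0.27 0 0.42'
python3 -m crank '0.26 0.09 -0.165 0.27 0 0.42;0.26 0.09 -0.165 0.27 0 0.42;0.26 0.09 -0.165 0.27 0 0.42;0.26 0.09 -0.165 0.27 0 0.42;0.26 0.09 -0.165 0.27 0 0.42;0.15 0.05 -0.1 0.15 0 0.22;0 0 0 0 0 0;0 0 0 0 0 0'
python3 - <<'E'
from h import *
st=manip.get_state();p=st["tcp_pos"];h=np.array([.681,.246]);r=p[:2]-h
print(st["joint_pos"],np.linalg.norm(r),np.degrees(np.arctan2(r[0],r[1])-np.arctan2(-.059,-.18))%360)
E
```

```text
time_s: 20.9
tcp_pos: [0.4911, 0.2616, 0.2224]
tcp_rot: [-3.128, 0.583, 1.78]
wrist_force: [-8.8, 0.1, 5.3]
finger_gap: 0.131
grasp_force: 30.1
time_s: 21.57
tcp_pos: [0.5001, 0.3067, 0.2224]
tcp_rot: [-3.134, 0.583, 1.539]
wrist_force: [-8.1, 3.4, 7.4]
finger_gap: 0.135
grasp_force: 29.8
[ 0.71940645  0.59443405  1.53736165 -0.41151532  1.44944412  0.89609926] 0.19078278919051017 90.39062743772944
```

```bash
python3 -m crank '0 0 0 0 0 0;0 0 0 0 0 0;0 0 0 0 0 0;0 0 0 0 0 0;0 0 0 0 0 0;0 0 0 0 0 0' 1
python3 -m crank '0 0 -0.4 0 0 0;0 0 -0.8 0 0 0;0 0 -0.8 0 0 0;0 0 -0.8 0 0 0;0 0 -0.8 0 0 0;0 0 -0.8 0 0 0;0 0 -0.5 0 0 0;0 0 0 0 0 0;0 0 0 0 0 0;0 0 0 0 0 0'
python3 - <<'E'
from h import *
a=manip.grab_frame("top");b=manip.grab_frame("scene")
cv2.imwrite("pics/end.png",np.vstack([a[20:320,60:620],b[60:360,80:640]]))
E
```

```text
time_s: 22.07
tcp_pos: [0.501, 0.3057, 0.2217]
tcp_rot: [-3.135, 0.584, 1.539]
wrist_force: [0.1, -0.6, -0.4]
finger_gap: 0.96
grasp_force: 0.0
time_s: 22.9
tcp_pos: [0.5035, 0.3727, 0.3231]
tcp_rot: [-3.134, 0.585, 1.54]
wrist_force: [-0.5, -0.3, -0.0]
finger_gap: 1.0
grasp_force: 0.0
```

View pics/end.png

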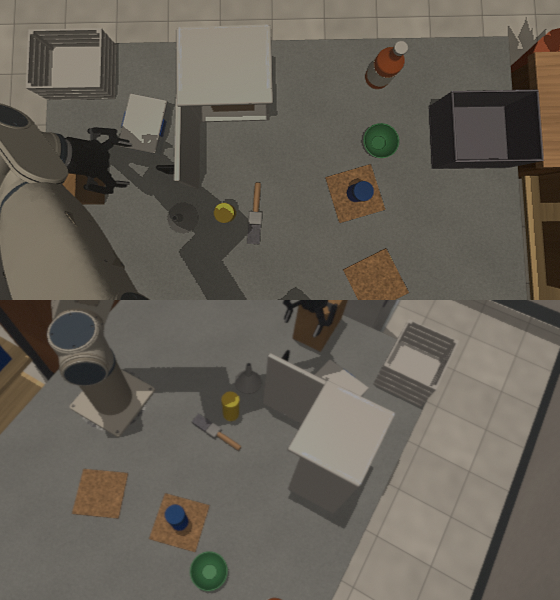

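The door stands square to the front: its free edge is at crop (180,180) in the top half. The tub is upright on the mat at (360,190), the bystanders are where they started, and the gripper is clear.

```bash
python3 -c "
from workcell import manip
print(manip.finish_job())"
```

```text
the job is handed in; nothing more can be done
None
```

I set the tub down upright at the centre of the far cork mat and left the door open at about 90°. The bystanders look unmoved in the last pictures, and I handed the job in at about 23 s; it returned no verdict.

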